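# Gauge the depth of an inlay pocket

### The arm

A 6-joint arm with a two-finger parallel gripper is mounted at the origin on the work surface. World frame = base frame: x ahead of the robot, y to its left, z up, the work surface at z = 0. Lengths are in m, angles in rad, forces in N, time in s.
With the tool pointing down it reaches from about 0.3 to 0.875 m from the base axis. Payload 4.2 kg.
Tool frame: the origin (TCP) lies at the very end of the fingers, on their centre line; the grasp point (between the pads) lies 19 mm behind it; x points along the fingers, y is the direction in which the jaws open and shut, and the axes are right-handed (so a half turn about x gives the same grasp; the last joint's range is limited). The gripper opens to 85 mm and grips with 20 to 120 N. Pads are 22 mm wide; open, the fingers measure 114 mm over their backs; the gripper's body (76 mm by 85 mm) begins 54 mm behind the grasp point. The pads swing forward as they close: fully open they stand 13 mm farther back than shut.
Start: joints at [-1.23, 0.32, 1.565, -0, 1.257, -0.02], TCP at [0.203, -0.538, 0.231] pointing down, gripper open.
Joint ranges: [-3.11, 3.11], [-0.84, 2.01], [0.21, 2.61], [-1.34, 4.49], [0.05, 2.63], [-2.56, 2.56]. Speed limits (rad/s): [2.57, 2.57, 3.14, 3.14, 3.14, 3.14].

### API

Orientations are given as [roll, pitch, yaw] about the fixed x, y, z axes, in that order (R = Rz(yaw) Ry(pitch) Rx(roll)).
In Python, from rig import robot, planner, observe, viewer, workorder gives the robot as it stands. Calls block until the motion is done:
- robot.move_ptp(position, orientation): joint-space move of the TCP to a pose.
- robot.line_to(position, rotation=None, feed=0.15, stop_force=None): straight line of the TCP; rotation=None keeps the orientation; feed is the mean speed in m/s. With stop_force (N) it stops when the force on the tool has changed by that much, and returns True; else False.
- robot.move_joints(angles): joint-space move.
- robot.command_gripper(opening): finger opening in m; the grip force is fixed at half the most; returns when the fingers have stopped.
- robot.hold(seconds).
- planner.solve_ik(position, orientation): joint angles nearest the present ones, or None.
- observe(): the state.
- viewer.read_camera(name): name is "side" or "top"; returns a dict with "img" (420x560x3 uint8, red, green, blue), "depth" (420x560 float32, m along the optical axis (not along the pixel's ray), 0 where there is no reading), "fov_y" (degrees; the focal length in pixels is half the picture's height over the tangent of half this angle, whatever the lens; pixels are square), "cx", "cy" (the principal point, pixels), "k1" (the pictures are not rectified: a ray, as slopes to the right and down, at radius r is drawn at 1 + k1 r^2 times it, then the intrinsics apply), "R" (3x3) and "t" (3): a world point X has camera coordinates R X + t. Camera axes: x right, y down, z forward; pixel columns grow to the right and rows downward; lengths in m; the calibration is good to about 2 mm. A picture is of the moment at which its call begins.
A pose or a line that the arm cannot do raises robot.MotionError and nothing moves.
- workorder.hand_in(): hands the job in, once; it reports no verdict.
Trained networks look in a picture, given as the dict that the camera call returned (one of the last four; its "shot" number tells which), for a name from the list of things; names that differ only in an ending like _2 or _b are one class to them, and where a whole thing is asked for, a point or a joint stands for the part that bears it (a point fixed in the world has none). Each returns a list of dicts, best first, with "conf" (0 to 1); they miss things now and then, are a little off and sometimes report something else, mostly with a low value. They report only what shows in the picture. A call takes as long as a camera call.
- viewer.look_for(picture, thing): "bbox" ([centre column, centre row, width, height] in pixels, round what is visible of it).
- viewer.landmark_of(picture, thing): "position" ([column, row] in pixels: a listed point, or the origin of a listed thing).
The state is a dict: "time": time; "joint_positions": joint angles; "qvel": joint speeds; "tau": joint torques, N m; "ee_pos": TCP position; "ee_rot": TCP orientation; "wrist_force": force on the tool from outside, world axes, zero at the start; "torque": the same for the moment, N m; "opening": finger opening in m.
Only numpy, scipy, OpenCV 4.12 (cv2) and the standard library are available. Lean on these libraries where they do the work, as an engineer would, in place of code of your own. Each camera call takes 0.05 s, during which the arm holds its last target. There are 200 camera calls.

### The job

Set the depth gauge flat on the wooden panel with its rod over the empty round pocket, slide the rod down until its tip rests gently on the pocket's bottom - the wood left there is thin, so keep the push on it under 20 N - and only then press the red lever flat to lock that reading. Leave the gauge standing there, rod touching bottom, and don't disturb the other things on the bench.

Things in the scene. Friction and masses are not known exactly. Their poses are not given: they have to be found in the camera images.
- pocket (a point): Centre of the mouth of the empty round pocket in the panel's top face: 44 mm across, flat pale bottom, depth unknown (5 to 21 mm). Axes as the panel's, z up.
- panel: Fixed brown wooden panel lying flat, 240 (x) x 260 (y) x 28 mm; origin at the centre of its underside. Its face is flat. The empty pocket lies 20 mm from its middle towards -y; the pearl disc at +y is a finished, flush inlay.
- gauge: Loose steel depth gauge, about 0.7 kg, standing on its flat sole. x runs from grip to lever, z up. Sole bar from x = -60 to +140 mm, 26 mm wide, 16 mm high; black grip block at x = -25 mm, rod axis at x = +45, lever hinge at x = +85 and 34 mm up. Origin on the sole's plane. The bar bridges the pocket: any heading that keeps it on the panel will do.
- gauge_grip (a point): Middle of the gauge's black grip block, 45 mm above the sole. The block is 36 mm long (x), 24 mm wide (y, the width to grasp); its top is 25 mm above this point. The gauge balances within 25 mm of here, towards the rod. Axes as the gauge's; the rod's axis is 70 mm ahead (+x).
- gauge_sole (a point): The point on the gauge's sole (underside plane) on the rod's axis, axes as the gauge's. It belongs over the pocket's centre, within 16 mm.
- rod_head (a point): Centre of the top of the blue round head (24 mm across, 8 mm thick) of the gauge's upright brass rod (8 mm thick). Head top to tip is 74 mm. At its highest the head's top is 78 mm above the sole; it starts within 4 mm of that and slides straight down by up to 26 mm, with a drag of about 4 N, and stays where it is left. Push the head down or grip it.
- lever_pad (a point): Middle of the red pad (24 x 18 x 9 mm) near the end of the locking lever, 49 mm from the lever's hinge. Raised (unlocked) it is 32 mm above and 37 mm ahead (+x) of the hinge; pressed down flat (locked) it is level with the hinge, 49 mm ahead of it and 34 mm above the sole.
- rod_tip (a point): The rod's lower end (flat, 8 mm across), on its axis, 74 mm below the top of the head; at most 4 mm above the sole. Axes as the gauge's.
- gauge_lever (a joint): Angle of the locking lever: 0 = raised about 40 degrees (unlocked), 0.70 = lying flat against its stop (locked). Stays where it is left; pressing down on the pad takes about 2 to 4 N.
- shell_disc_center (a point): Bystander: loose pearl disc, 40 mm across and 4 mm thick, lying on the panel (its centre).
- saw: Bystander: coping saw lying on the bench (origin on its underside between the ends of the bow).
- ink_pot: Bystander: black open pot, 90 mm wide, 70 mm high (origin: centre of underside).
- brick: Bystander: brick 105 x 200 x 60 mm (origin: centre of underside).
- screwdriver: Bystander: screwdriver lying on the bench.
- brush: Bystander: brush lying on the bench.
- glue_jar: Bystander: white jar with yellow cap, 60 mm wide, 85 mm high (origin: centre of underside).

How it is judged:
By the outcome, as a careful person would: the job done as asked, in the order asked, and still so for the second after the job is handed in, with the robot touching nothing.
It also fails if it takes over 54 s, if anything falls off the work surface, if the arm or the gripper's body presses on something with over 40 N, if the wrist force passes 120 N, or if a joint passes its speed limit or range.

## Working session

There is one attempt and no reset: what is moved stays moved. The work goes in short steps, each a Python script; the robot and the scene stay as the last script left them, time stands still between calls to the robot, and variables do not carry over. Pictures are saved under pics/ and viewed, about 8 in all and at most 12, crops included, and the job is handed in when it is done.

```bash
mkdir -p pics; cat > h.py <<'E'
import numpy as np, cv2
from rig import robot, planner, observe, viewer, workorder
def ray(p,uv):
    f=p["img"].shape[0]/2/np.tan(np.radians(p["fov_y"])/2)
    d=np.array([(uv[0]-p["cx"])/f,(uv[1]-p["cy"])/f]); s=d.copy()
    for _ in range(30): s=d/(1+p["k1"]*(s@s))
    return np.array([s[0],s[1],1.])
def at_depth(p,uv,win=1):
    u,v=int(round(uv[0])),int(round(uv[1]))
    w=p["depth"][max(v-win,0):v+win+1,max(u-win,0):u+win+1]; w=w[w>0]
    if len(w)==0: return None
    return p["R"].T@(ray(p,uv)*np.median(w)-p["t"])
def on_z(p,uv,z):
    c=-p["R"].T@p["t"]; d=p["R"].T@ray(p,uv)
    return c+d*(z-c[2])/d[2]
def tri(p,a,q,b):
    A=[];B=[]
    M=np.zeros((3,3));r=np.zeros(3)
    for P,uv in((p,a),(q,b)):
        c=-P["R"].T@P["t"]; d=P["R"].T@ray(P,uv); d/=np.linalg.norm(d)
        N=np.eye(3)-np.outer(d,d); M+=N; r+=N@c
    X=np.linalg.solve(M,r)
    return X
def cloud(p):
    h,w=p["depth"].shape
    f=h/2/np.tan(np.radians(p["fov_y"])/2)
    K=np.array([[f,0,p["cx"]],[0,f,p["cy"]],[0,0,1]])
    u,v=np.meshgrid(np.arange(w),np.arange(h))
    d=np.stack([(u-p["cx"])/f,(v-p["cy"])/f],-1); s=d.copy()
    for _ in range(30): s=d/(1+p["k1"]*(s**2).sum(-1,keepdims=True))
    X=np.concatenate([s,np.ones((h,w,1))],-1)*p["depth"][...,None]
    return (X-p["t"])@p["R"]
def save(p,n,crop=None,k=1):
    i=p["img"][...,::-1]
    if crop: i=i[crop[1]:crop[3],crop[0]:crop[2]]
    cv2.imwrite("pics/"+n+".png",cv2.resize(i,None,fx=k,fy=k,interpolation=cv2.INTER_CUBIC))
E
python3 - <<'E'
from h import *
np.set_printoptions(precision=4,suppress=True)
T=viewer.read_camera("top");S=viewer.read_camera("side")
save(T,"top0");save(S,"side0")
for n in("top","side"):
    p=dict(top=T,side=S)[n]; print(n,p["fov_y"],p["k1"],-p["R"].T@p["t"],p["R"][2])
    for th in("pocket","panel","gauge","gauge_grip","gauge_sole","rod_head","lever_pad","shell_disc_center","saw","ink_pot","brick","screwdriver","brush","glue_jar"):
        for d in viewer.landmark_of(p,th)[:2]:
            print(th,round(d["conf"],2),np.round(d["position"]),at_depth(p,d["position"]))
print(observe())
E
```

```text
top 44.05130936233711 -0.08536245580825239 [ 0.5021 -0.0166  1.543 ] [ 0.056  -0.0013 -0.9984]
pocket 0.73 [418. 281.] [ 0.3857 -0.419   0.0211]
pocket 0.72 [223. 217.] [0.5624 0.1596 0.0114]
panel 0.7 [222. 218.] [0.5598 0.1635 0.0074]
gauge 0.81 [361. 229.] [ 0.5359 -0.2479  0.0189]
gauge_grip 0.78 [362. 236.] [ 0.5138 -0.245   0.0681]
gauge_sole 0.76 [367. 213.] [ 0.5793 -0.2558  0.079 ]
rod_head 0.61 [370. 211.] [ 0.5864 -0.2647  0.0779]
lever_pad 0.58 [376. 184.] [ 0.6625 -0.2812  0.0733]
shell_disc_center 0.58 [181. 193.] [0.6281 0.2823 0.0305]
saw 0.94 [133. 231.] [0.5148 0.429  0.0026]
saw 0.24 [153. 166.] [0.7114 0.3738 0.005 ]
ink_pot 0.77 [155. 164.] [0.7173 0.3699 0.0046]
screwdriver 0.67 [417. 222.] [ 0.5604 -0.4141  0.0173]
screwdriver 0.64 [380. 164.] [ 0.7196 -0.2918  0.084 ]
brush 0.65 [418. 280.] [ 0.3886 -0.419   0.0209]
glue_jar 0.61 [383. 166.] [ 0.7133 -0.2982  0.0851]
side 54.8369205931449 0.024645614920521718 [0.344  0.6944 0.6653] [ 0.2318 -0.7504 -0.619 ]
panel 0.84 [253. 297.] [0.5509 0.1992 0.0274]
gauge 0.57 [306. 184.] [ 0.5423 -0.2447  0.0111]
gauge_gri
[... 325 characters left out ...]
2. 367.] [0.6803 0.3993 0.0402]
brick 0.89 [204. 203.] [ 0.7529 -0.0271  0.0612]
screwdriver 0.78 [314. 158.] [ 0.5546 -0.4082  0.0014]
brush 0.72 [364. 162.] [ 0.3958 -0.4047  0.0085]
glue_jar 0.98 [252. 168.] [ 0.7204 -0.2849  0.0113]
{'time': 1.5, 'joint_positions': array([-1.23  ,  0.3196,  1.5645, -0.    ,  1.2574, -0.02  ]), 'qvel': array([ 0.0001, -0.0009,  0.0001,  0.0007,  0.0004, -0.    ]), 'tau': array([ -0.0004, -41.5407, -23.4418,   0.    ,   0.0003,   0.    ]), 'ee_pos': array([ 0.203 , -0.538 ,  0.2313]), 'ee_rot': array([ 1.383 ,  1.5707, -1.3978]), 'wrist_force': array([ 0.1652, -0.0517, -0.212 ]), 'torque': array([-0.0252, -0.0706,  0.0398]), 'opening': 0.08540997085727196}
```

View pics/top0.png

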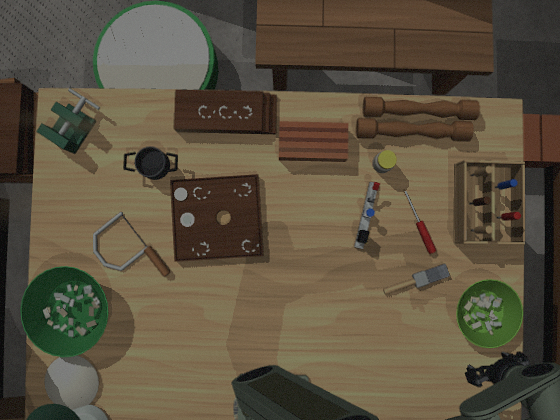

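View pics/side0.png

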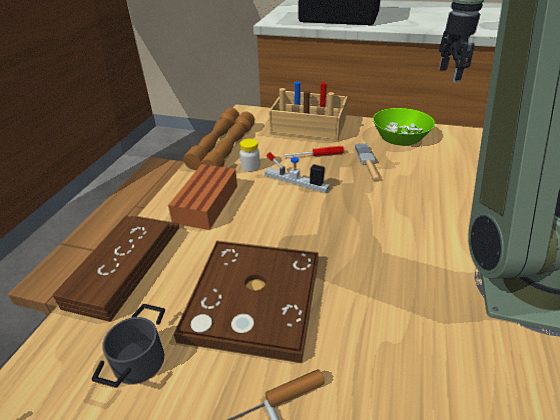

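The top view shows the gauge at (355–378, 182–248), the pocket at (224,217), the inlay at (187,219), the loose disc at (181,193), and the glue jar at (384,160), near the lever end. The side view agrees: pocket (256,283), gauge (265–328, 152–188). Next I'll refine these positions with colour and depth.

```bash
python3 - <<'E'
from h import *
np.set_printoptions(precision=4,suppress=True)
for n,pk in(("top",(224,217)),("side",(256,283))):
    p=viewer.read_camera(n); X=cloud(p); im=p["img"].astype(int); r,g,b=im[...,0],im[...,1],im[...,2]
    print(n)
    # gauge
    reg=(abs(X[...,0]-.58)<.15)&(abs(X[...,1]+.26)<.075)&(p["depth"]>0)
    def rep(nm,m):
        q=X[m]; v,u=np.nonzero(m)
        if len(q): print(nm,len(q),"px",u.mean().round(1),v.mean().round(1),"med",np.median(q,0),"min",q.min(0),"max",q.max(0)); return u.mean(),v.mean()
    for nm,m,z in(("blue",(b>r+50)&(b>g+30),.076),("red",(r>g+60)&(r>b+60)&(X[...,2]>.03),.07),("black",(r+g+b<110)&(X[...,2]>.03),.07)):
        uv=rep(nm,m&reg)
        if uv: print("   on z",on_z(p,uv,z))
    bar=reg&(X[...,2]>.011)&(X[...,2]<.022)&(X[...,0]<.70)
    rep("bar",bar); rect=cv2.minAreaRect(X[bar][:,:2].astype(np.float32)); print(rect)
    # panel
    pm=(abs(X[...,0]-.56)<.16)&(abs(X[...,1]-.18)<.18)&(abs(X[...,2]-.028)<.006)&(p["depth"]>0)
    k=cv2.morphologyEx(pm.astype(np.uint8),cv2.MORPH_OPEN,np.ones((5,5)))>0
    rep("panel",k); print(cv2.minAreaRect(X[k][:,:2].astype(np.float32)))
    vv,uu=np.mgrid[:420,:560]
    w=np.hypot(uu-pk[0],vv-pk[1])<(14 if n=="side" else 12)
    m=w&(r>110)&(r>b+25); uv=rep("pocket",m); print(on_z(p,uv,.018)); print(np.percentile(X[m][:,2],[5,25,50,75,95]))
    d=[q for q in viewer.landmark_of(p,"pocket")][:2]; print([(q["conf"],q["position"],on_z(p,q["position"],.028)) for q in d])
E
```

```text
top
blue 46 px 370.0 212.1 med [ 0.5822 -0.2645  0.0782] min [ 0.571  -0.2736  0.0695] max [ 0.5908 -0.2551  0.085 ]
   on z [ 0.5823 -0.2651  0.076 ]
red 22 px 375.5 185.1 med [ 0.6615 -0.2803  0.0712] min [ 0.6497 -0.2899  0.0601] max [ 0.67   -0.2743  0.0816]
   on z [ 0.6602 -0.2811  0.07  ]
black 122 px 363.7 233.0 med [ 0.5143 -0.2475  0.0684] min [ 0.4943 -0.298   0.0313] max [ 0.712  -0.236   0.0785]
   on z [ 0.5227 -0.2488  0.07  ]
bar 288 px 365.5 213.9 med [ 0.5707 -0.2631  0.0163] min [ 0.4791 -0.3271  0.0112] max [ 0.69   -0.2297  0.0219]
((0.5847947001457214, -0.2787129878997803), (0.21073462069034576, 0.09565079212188721), 0.6330360174179077)
panel 4149 px 218.0 218.7 med [0.5429 0.1728 0.028 ] min [0.4329 0.0401 0.022 ] max [0.6867 0.3129 0.034 ]
((0.5591086745262146, 0.17749609053134918), (0.2402808666229248, 0.2614661753177643), 5.068255424499512)
pocket 75 px 224.9 218.8 med [0.556  0.1529 0.0107] min [0.541  0.1403 0.004 ] max [0.571  0.1648 0.0194]
[0.5562 0.1522 0.018 ]
[0.0052 0.0085 0.0107 0.0141 0.0173]
[(0.8, [221.7, 218.5], array([0.5564, 0.1604, 0.028 ]))
[... 403 characters left out ...]
32  0.0729]
   on z [ 0.508 -0.214  0.07 ]
bar 343 px 296.4 178.2 med [ 0.5695 -0.2575  0.016 ] min [ 0.4768 -0.2953  0.0111] max [ 0.6737 -0.2291  0.0218]
((0.5751455426216125, -0.2628958225250244), (0.029788188636302948, 0.1982550472021103), 77.04192352294922)
panel 11983 px 252.7 299.5 med [0.5491 0.2087 0.0279] min [0.4005 0.0378 0.022 ] max [0.6884 0.3596 0.0337]
((0.5456267595291138, 0.207452654838562), (0.26422783732414246, 0.3256240785121918), 5.5146660804748535)
pocket 161 px 255.6 284.6 med [0.5614 0.1529 0.0115] min [0.5365 0.1366 0.0085] max [0.5816 0.1817 0.0306]
[0.5595 0.1581 0.018 ]
[0.0094 0.0107 0.0115 0.0123 0.0281]
[(0.83, [254.0, 282.2], array([0.5614, 0.1611, 0.028 ]))]
```

```bash
cat >> h.py <<'E'
from scipy.spatial.transform import Rotation as Ro
import warnings; warnings.filterwarnings("ignore")
np.set_printoptions(precision=4,suppress=True)
def down(yaw,s=1):
    y=np.array([-np.sin(yaw),np.cos(yaw),0])*s; x=np.array([0,0,-1.])
    return Ro.from_matrix(np.stack([x,y,np.cross(x,y)],1)).as_euler("xyz")
def st(m=""):
    o=observe(); print(m,"t",round(o["time"],2),o["ee_pos"],"F",o["wrist_force"],"M",o["torque"],"op",round(o["opening"],4))
E
python3 - <<'E'
from h import *
gy=np.radians(-13.5); py=np.radians(5.07)
for s in(1,-1):
    print(s,planner.solve_ik([.519,-.247,.03],down(gy,s)),planner.solve_ik([.497,.152,.06],down(py,s)))
s=1 if abs(planner.solve_ik([.519,-.247,.03],down(gy,1))[5])<abs(planner.solve_ik([.519,-.247,.03],down(gy,-1))[5]) else -1
print("s",s)
g=np.array([.5135,-.246])+.006*np.array([np.cos(gy),np.sin(gy)])
robot.move_ptp([*g,.15],down(gy,s)); st("above")
print(robot.line_to([*g,.027],feed=.08,stop_force=8)); st("down")
robot.command_gripper(0.0); st("grip")
robot.line_to([*g,.06],feed=.06); st("lift")
p=viewer.read_camera("side"); save(p,"lift",(180,60,420,240),3)
E
```

```text
1 [-0.4642  0.5149  1.8213  0.      0.8054 -1.7994] [ 0.2747  0.4074  1.9227 -0.      0.8115 -1.3846]
-1 [-0.4642  0.5149  1.8213  0.      0.8054  1.3422] [ 0.2747  0.4074  1.9227 -0.      0.8115  1.757 ]
s -1
above t 3.31 [ 0.5192 -0.2481  0.1502] F [-0.5167 -0.6259 -0.0883] M [-0.0016  0.0141  0.0379] op 0.0853
False
down t 5.0 [ 0.5197 -0.2476  0.0275] F [0.2206 0.0124 0.0288] M [-0.0211 -0.0087  0.045 ] op 0.0857
grip t 5.58 [ 0.5196 -0.248   0.0274] F [-0.5652 -2.6239  3.1556] M [-0.4545  0.2738  0.0781] op 0.0233
lift t 6.28 [ 0.5191 -0.2472  0.06  ] F [-0.1352  0.0568 -6.9606] M [-0.0092  0.1592 -0.057 ] op 0.0233
```

View pics/lift.png

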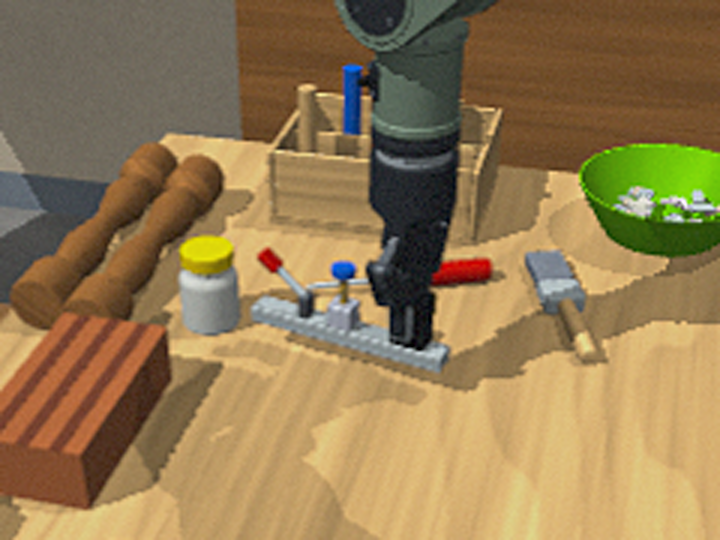

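Grasp is good: about 7 N lifted and the gauge hangs level, clear of the jar. Carrying it over the pocket, then checking the head position.

```bash
cat >> h.py <<'E'
py=np.radians(5.07); U=np.array([np.cos(py),np.sin(py)]); PK=np.array([.560,.1585])
def col(p,which,c,r=.05):
    X=cloud(p); i=p["img"].astype(int); R,G,B=i[...,0],i[...,1],i[...,2]
    m=((B>R+50)&(B>G+30)) if which=="blue" else ((R>G+60)&(R>B+60))
    m&=(np.hypot(X[...,0]-c[0],X[...,1]-c[1])<r)&(p["depth"]>0)&(X[...,2]>.045)
    v,u=np.nonzero(m)
    return ((u.mean(),v.mean()),len(u),np.median(X[m],0)) if len(u) else None
def both(which,c,r=.05):
    a={n:viewer.read_camera(n) for n in("top","side")}; k={n:col(a[n],which,c,r) for n in a}
    print(which,{n:(k[n][1],k[n][2]) if k[n] else None for n in k})
    if all(k.values()): print(" tri",tri(a["top"],k["top"][0],a["side"],k["side"][0]))
    return a
E
python3 - <<'E'
from h import *
q=PK-.064*U
robot.line_to([.5193,-.2474,.16],feed=.1)
robot.move_ptp([*q,.13],down(py,-1)); st("over")
robot.line_to([*q,.075],feed=.06); robot.hold(.3); st("low")
a=both("blue",PK)
save(a["side"],"over",(160,180,360,330),4)
E
```

```text
over t 8.97 [0.4968 0.1521 0.1301] F [ 0.036   0.002  -5.0862] M [0.0381 0.1302 0.0182] op 0.023
low t 10.34 [0.4964 0.1529 0.0753] F [-0.1351  0.2998 -6.4931] M [-0.0249  0.143   0.0289] op 0.0235
blue {'top': (37, array([0.5626, 0.1601, 0.1242])), 'side': (98, array([0.559 , 0.1626, 0.1256]))}
 tri [0.5619 0.1595 0.1221]
```

View pics/over.png

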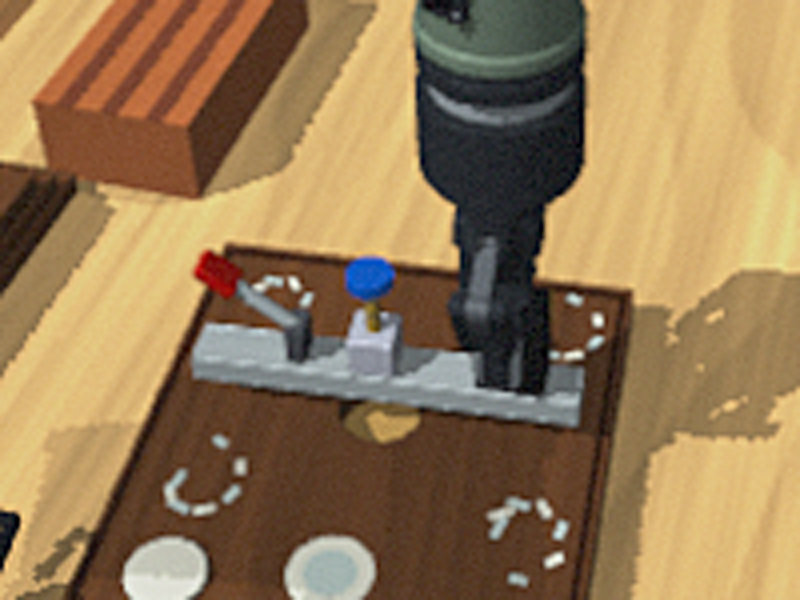

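The head is at (0.561, 0.160), over the pocket to within about 2 mm. Lowering until it touches, then releasing.

```bash
python3 - <<'E'
from h import *
q=observe()["ee_pos"][:2]
q=PK-.064*U
print(robot.line_to([*q,.052],feed=.02,stop_force=5)); st("set")
robot.command_gripper(.085); st("open")
robot.line_to([*q,.16],feed=.15); st("up")
robot.command_gripper(0.0)
a=both("blue",PK); c=PK+.077*U; both("red",c)
save(a["side"],"placed",(160,180,360,330),4)
E
```

```text
True
set t 11.35 [0.4961 0.1528 0.0553] F [-1.4134  0.7488  6.8224] M [-0.0788  0.0253 -0.0851] op 0.0233
open t 11.97 [0.4942 0.1523 0.0536] F [0.1831 0.206  0.4885] M [ 0.0003  0.0609 -0.0509] op 0.0852
up t 12.83 [0.4956 0.1526 0.1592] F [-0.5631 -0.3697  0.1331] M [ 0.0229 -0.0095  0.0075] op 0.0848
blue {'top': (4, array([0.5703, 0.1524, 0.1043])), 'side': (100, array([0.5589, 0.1622, 0.1058]))}
 tri [0.5661 0.1531 0.0958]
red {'top': (12, array([0.6444, 0.1661, 0.1017])), 'side': (92, array([0.6376, 0.1692, 0.0967]))}
 tri [0.6422 0.1662 0.0926]
```

View pics/placed.png

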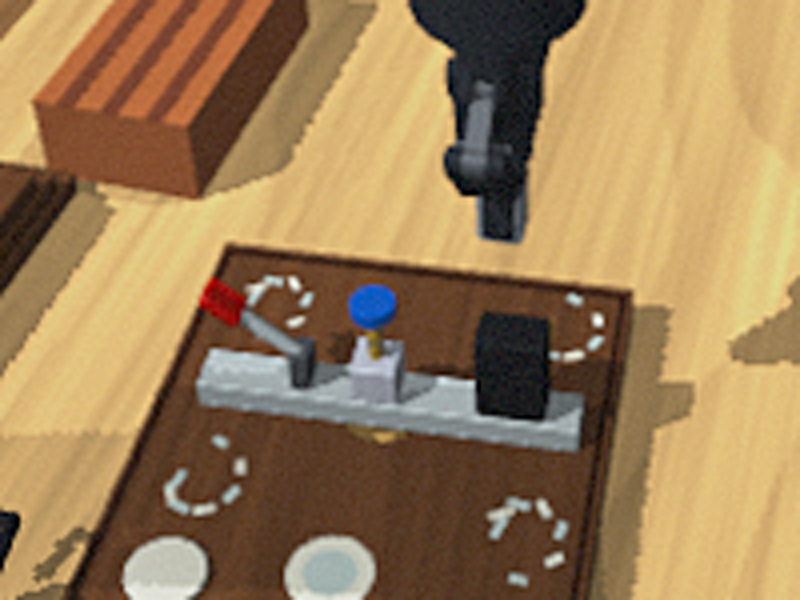

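The gauge stands flat over the pocket with its head at about (0.560, 0.160). Now pushing the rod down slowly with a low stop force.

```bash
python3 - <<'E'
from h import *
h=np.array([.5605,.160])
robot.line_to([*h,.16],feed=.12)
robot.line_to([*h,.112],feed=.08); robot.hold(.3); st("pre")
print(robot.line_to([*h,.076],feed=.004,stop_force=8)); st("stop")
robot.hold(.2); st("settled")
a=viewer.read_camera("side"); save(a,"pushed",(180,190,330,300),5)
E
```

```text
pre t 15.54 [0.5607 0.1601 0.1124] F [-0.2996  0.3938  0.6488] M [-0.0126  0.0239  0.0028] op -0.0001
True
stop t 21.48 [0.5605 0.16   0.0849] F [ 0.1353 -0.5145  3.8485] M [ 0.0137  0.0259 -0.0382] op -0.0008
settled t 21.68 [0.5605 0.16   0.0849] F [ 0.198  -0.18    2.7958] M [-0.0097  0.0162  0.0174] op -0.0001
```

View pics/pushed.png

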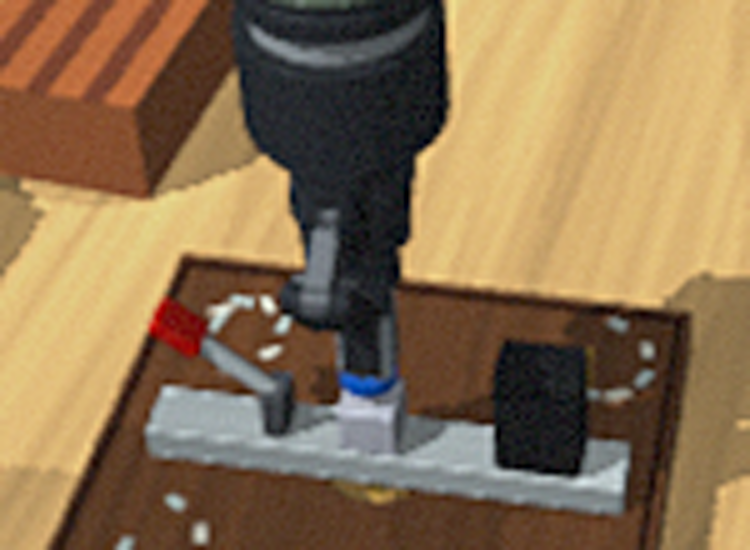

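It stopped at head z 0.085, which puts the tip at 0.011. The camera put the pocket bottom at 0.0115, and the travel limit would be 0.080. I'll confirm with one more gentle push.

```bash
python3 - <<'E'
from h import *
h=np.array([.5605,.160])
print(robot.line_to([*h,.081],feed=.003,stop_force=6)); st("confirm")
robot.line_to([*h,.14],feed=.08); robot.hold(.2); st("up")
both("blue",PK); both("red",PK+.077*U)
E
```

```text
True
confirm t 22.26 [0.5606 0.16   0.0849] F [0.4031 0.3131 3.9177] M [-0.034  -0.0124  0.0073] op 0.0
up t 23.3 [0.5602 0.1599 0.1393] F [0.9354 0.2237 0.2913] M [ 0.0224 -0.0082 -0.0355] op -0.0004
blue {'top': None, 'side': (96, array([0.5592, 0.1622, 0.0848]))}
red {'top': None, 'side': (88, array([0.6376, 0.1703, 0.0967]))}
```

The rod is on the bottom: z stayed at 0.0849 under the second push, and the head stayed there after I retracted. Pressing the lever next.

```bash
python3 - <<'E'
from h import *
h=np.array([.5605,.160])
a=h+.081*U; b=h+.089*U
robot.line_to([*a,.14],feed=.1)
robot.line_to([*a,.115],feed=.08); robot.hold(.2); st("pre")
print(robot.line_to([*b,.058],feed=.012,stop_force=10)); st("stop")
robot.hold(.2); st("set")
p=viewer.read_camera("side"); save(p,"lever",(170,190,320,300),5)
E
```

```text
pre t 25.12 [0.6415 0.1672 0.1155] F [-0.714  -1.1329 -0.422 ] M [-0.0203 -0.0087  0.0343] op -0.0001
True
stop t 28.7 [0.648  0.1678 0.0664] F [-0.3079  0.3829  3.8806] M [-0.0631  0.1206 -0.0502] op -0.0
set t 28.9 [0.6481 0.1678 0.0664] F [-1.2259 -0.8752  5.9259] M [-0.0435  0.1817  0.0122] op 0.0001
```

View pics/lever.png

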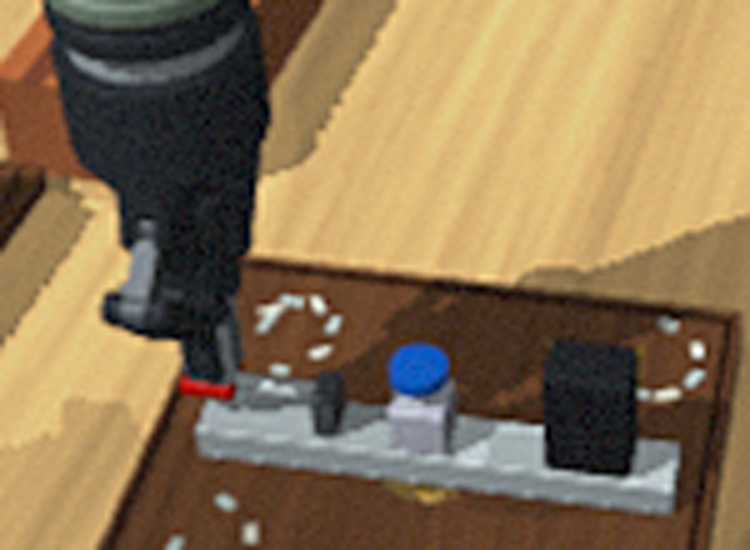

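The lever lies flat: the tip is at 0.0664 and the expected stop is 0.0665. I'll confirm with one more press, retreat and check the whole scene.

```bash
python3 - <<'E'
from h import *
b=(np.array([.5605,.160])+.089*U)
print(robot.line_to([*b,.058],feed=.006,stop_force=9)); st("confirm")
robot.line_to([*b,.16],feed=.12)
robot.move_ptp([.42,-.15,.25],down(py,-1)); robot.hold(.5); st("away")
a=both("blue",PK)
X=cloud(a["side"]); i=a["side"]["img"].astype(int)
m=(i[...,0]>i[...,1]+60)&(i[...,0]>i[...,2]+60)&(np.hypot(X[...,0]-b[0],X[...,1]-b[1])<.04)
print("red",m.sum(),np.median(X[m],0),X[m].max(0))
T=a["top"];S=a["side"]
for n,p in a.items():
    for th in("shell_disc_center","saw","ink_pot","brick","glue_jar","rod_head","gauge_sole"):
        for d in viewer.landmark_of(p,th)[:1]: print(n,th,round(d["conf"],2),np.round(d["position"]))
save(S,"final",(130,130,400,400),2.2)
E
```

```text
True
confirm t 29.49 [0.6481 0.1678 0.0664] F [-0.4016 -0.3225  4.6131] M [-0.0172  0.1889  0.0039] op -0.0002
away t 32.42 [ 0.4201 -0.1499  0.2499] F [ 0.7492  0.8514 -0.7636] M [-0.0605  0.0059  0.0004] op -0.0004
blue {'top': (50, array([0.5614, 0.1588, 0.0845])), 'side': (98, array([0.5587, 0.1616, 0.0849]))}
 tri [0.5607 0.1585 0.081 ]
red 86 [0.6491 0.1711 0.0662] [0.6653 0.1772 0.069 ]
top shell_disc_center 0.44 [182. 194.]
top saw 0.79 [132. 229.]
top ink_pot 0.76 [154. 163.]
top brick 0.59 [313. 139.]
top glue_jar 0.82 [383. 168.]
top rod_head 0.37 [220. 213.]
top gauge_sole 0.91 [221. 215.]
side shell_disc_center 0.86 [201. 325.]
side ink_pot 0.68 [140. 366.]
side brick 0.68 [204. 205.]
side glue_jar 0.93 [252. 167.]
side rod_head 0.63 [254. 262.]
side gauge_sole 0.85 [253. 284.]
```

View pics/final.png

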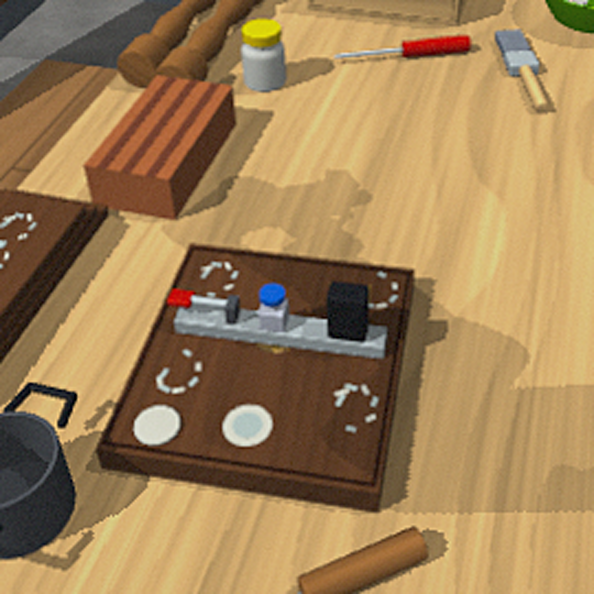

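The final view shows the gauge flat on the panel, the rod down, the lever flat and the bystanders where they were. Handing in.

```bash
python3 -c "
from h import *
print(workorder.hand_in())"
```

```text
the job is handed in; nothing more can be done
None
```

The job is done and handed in at about 32.5 s of the 54 s. The gauge stands flat on the panel over the pocket, with its rod on the bottom and the lever locked flat. The robot was clear of everything at hand-in.

- **Placing:** I carried the gauge by its grip block and set it down with the rod about 2 mm from the pocket's centre.
- **Rod:** I pushed the head down slowly, stopping at a force change of 8 N. A second light push of 6 N moved it no further. The head top stopped at z ≈ 0.085, so the tip is at about 0.011, where the camera put the pocket's bottom (about 17 mm deep).
- **Lever:** I pressed it only after that. It stopped with the pad's top at z = 0.0664 (0.0665 expected when flat), and a second press moved it no further.

**Last checks:**
- The head was still at z ≈ 0.085 and the red pad lay flat at z ≈ 0.066.
- The pearl disc, saw, ink pot, brick and glue jar were within 1–2 pixels of where they started, counting only the views where the network found the right thing.
- The network missed the brick in the first top view, and the saw in the last side view. I checked the screwdriver and brush only by eye in the last picture.
- The height triangulated from colour patches (0.081) read about 4 mm below the depth reading and the contact height. The two cameras see different parts of the head, so I relied on the contact and depth readings.
- The peak push was not logged. The readings taken just after each stop were about 4 N.

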